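Unclip the lunch box and hold its lid open at 60 degrees

TASK

Swing the lunch box's orange front clip out and down until it is about level, and only then raise the lid by its yellow bar handle to 60 degrees open, so that the box can be packed. The lid falls shut by itself, so finish while still holding it steady at 60 degrees with the fingers (within about 5 degrees), with the clip left open. Leave the other things on the counter where they are.

Things in the scene. Friction and masses are not known exactly. Their poses are not given: they have to be found in the camera images.
- lunchbox: Blue plastic lunch box, fixed to the counter (cannot slide), 140 (its x) x 200 (its y) x 80 mm high, under a white lid 8 mm thick (upper face 88 mm above the counter). Origin: centre of the underside, z up. Its -x side is the front with clip and bar handle (towards the robot, give or take the yaw); its +x side carries the lid hinge.
- lid (a joint): Angle of the lid in rad: 0 shut, grows as the front edge rises, 1.047 is 60 degrees, stop at 1.9. Lid of about 0.1 to 0.25 kg that falls shut by its weight and a weak spring (0.03 N m per rad); lifting at the bar takes 1 to 2 N.
- lid_bar (a point): Middle of the round yellow bar handle on the lid's front edge; axes of the lid (= the box's when shut). Bar 10 mm thick, 70 mm free length along the box's y, between two arms. Lid shut: at (-0.086, 0.045, 0.108) m in the box's frame, 20 mm above the lid's upper face, 14 mm ahead of its edge. Pinched from above (tips 10 mm below it), it can turn in the fingers as the lid rises.
- lid_hinge (a point): Point on the lid's hinge line, at (0.071, 0, 0.084) m in the box's frame; the line runs along the box's y. Fixed to the box, with the box's axes.
- clip (a joint): Clip angle in rad: 0 upright (clipped shut), grows as its top swings out to the front (-x) and down; 1.57 is level, stop at 2.4. Light friction (0.02 N m): about 1 N at its top moves it and it stays where it is left. May start up to 0.1 rad open. Not open enough until past 1.1 rad. It must be open before the lid rises.
- clip_tip (a point): Middle of the orange clip's top edge; turns with the clip. Clip: plate 40 mm wide (along the box's y), 5 mm thick, reaching 68 mm up from its hinge. Shut, it is upright and its top stands 25 mm above the lid's upper face: fingertips fit behind it, above the lid, and can draw it forward and down. The nib on its inner face is looks only.
- clip_hinge (a point): Middle of the clip's hinge line, at (-0.079, -0.055, 0.045) m in the box's frame; the line runs along the box's y. Fixed to the box, with the box's axes. The clip's plate is centred on this line's plane (x = -0.079 when shut).
- rack: Matte black steel rack, fixed, 200 x 340 x 100 mm high (back rail to 133 mm), on the right. Origin: centre of its underside.
- jar_a: Amber glass jar with steel cap, 76 mm wide, 125 mm high, on the rack. Origin: centre of underside. Bystander.
- jar_b: Amber glass jar with wooden cap, 76 mm wide, 125 mm high, on the rack. Origin: centre of underside. Bystander.
- can_opener: Steel can opener lying flat, 165 mm long (along its x) x 55 x 22 mm. Origin: underside, near the middle. Bystander.
- spoon_rest: White ceramic spoon rest, dish 104 mm wide with a neck to its -x, 18 mm high. Origin: underside centre of the dish. Bystander.
- mug: Blue ceramic mug, 82 mm wide, 95 mm high, handle at its +y. Origin: centre of underside. Bystander.
- soap: Green soap bottle, 60 mm wide, 170 mm high, by the sink on the left. Origin: centre of underside. Bystander.
- snack_pot: Small red plastic pot, 76 mm wide, 50 mm high, beyond the box. Origin: centre of underside. Bystander.

How it is judged:
On the way, in this order (a step that is already met when the one before it is completed fails the run):
1. the clip is swung open (past 1.1 rad) while the lid is still shut (value of joint clip above 1.1 rad and value of joint lid below 0.1 rad), for 0.1 s.
2. the lid is raised to 60 degrees by the fingers (value of joint lid between 0.92 and 1.17 rad and contact force between the fingers and lid above 0.2 N), for 0.2 s.
At the end, for the whole second after the job is handed in: The lid stands still at 60 degrees (between 53 and 67, 0.92 to 1.17 rad), held by the fingers and by nothing else; the clip is still open past 1.1 rad; none of the bystanders has moved by 30 mm or more (all of step 2 and velocity of joint lid between -0.1 and 0.1 rad/s and value of joint clip above 1.1 rad and contact force between lid and jar_a below 0.05 N and contact force between lid and jar_b below 0.05 N and contact force between lid and can_opener below 0.05 N and contact force between lid and spoon_rest below 0.05 N and contact force between lid and mug below 0.05 N and contact force between lid and soap below 0.05 N and contact force between lid and snack_pot below 0.05 N and distance of each of jar_a, jar_b, can_opener, spoon_rest, mug, soap, snack_pot from where it was at the start of the episode below 0.03 m); the arm keeps its last pose, push and grip.
It fails at once if the lid is lifted while the clip is still shut (value of joint lid above 0.12 rad and value of joint clip below 1 rad).
It fails at once if a bystander is pushed away or knocked over (distance of any of jar_a, jar_b, can_opener, spoon_rest, mug, soap, snack_pot from where it was at the start of the episode above 0.03 m or angle between any of jar_a, jar_b, can_opener, spoon_rest, mug, soap, snack_pot's own z axis and vertical above 0.4 rad).
It also fails if it takes over 48 s, if anything falls off the work surface, if the arm or the gripper's body presses on something with over 40 N, if the wrist force passes 120 N, or if a joint passes its speed limit or range.

ROBOT

A 7-joint arm with a two-finger parallel gripper is mounted at the origin on the work surface. World frame = base frame: x ahead of the robot, y to its left, z up, the work surface at z = 0. Lengths are in m, angles in rad, forces in N, time in s.
With the tool pointing down it reaches from about 0.4 to 0.85 m from the base axis. Payload 10.4 kg.
Tool frame: the origin (TCP) lies at the very end of the fingers, on their centre line; the grasp point (between the pads) lies 19 mm behind it; z points along the fingers, y is the line along which they close (so a half turn about z gives the same grasp; the last joint's range is limited). The gripper opens to 85 mm and grips with 20 to 120 N. Pads are 22 mm wide; open, the fingers measure 114 mm over their backs; the gripper's body (76 mm by 85 mm) begins 54 mm behind the grasp point. The pads swing forward as they close: fully open they stand 13 mm farther back than shut.
Start: joints at [-1.288, 0.332, -0.065, 1.46, 0.022, 1.35, -0.088], TCP at [0.188, 0.596, 0.231] pointing down, gripper open.
Joint ranges: [-2.6, 2.6], [-0.5, 2.12], [-1.47, 1.34], [0.16, 2.42], [-1.27, 4.41], [0.06, 2.06], [-2.6, 2.6]. Speed limits (rad/s): [2.22, 2.22, 2.79, 2.79, 3.14, 3.14, 3.14].

INTERFACE

Orientations are given as a unit quaternion [x, y, z, w].
In Python, from station import * gives the robot as it stands. The module is installed in compiled form; this text tells all that it offers.
- The arm moves only by the shell command python3 -m pendant 'ROWS' [FORCE]. ROWS is JSON, one flat list of numbers, 5 for each row, row after row: the finger opening in cm, from 0 to 8.54, then the shift along the tool's x, y, z in cm, then the turn about the tool's z in rad. In form: [fingers, dx, dy, dz, yaw, fingers, dx, dy, dz, yaw, ...]. A call has 1 to 5 rows; each row is the pose to reach, as a shift and turn from the pose commanded when the call began, along the tool's axes at that moment; what a row does not reach only later rows make up. A row lasts 1/12 s, in which the tool goes at most 41.7 mm and 7.16 degrees, less where a joint would pass 70% of its speed; a pose out of reach is approached as far as the arm can. A call with a gripper value outside its range is refused whole. The fingers move at their own pace and stop on an object; FORCE is the grip in N (left out, the last holds). Time passes only in rows, so rows that repeat a pose let the fingers close. It gives the time, the measured TCP pose, the force, the opening and the grip force at its end, in the units of the state.
- get_state(): the state, without advancing time (a new reading comes with each control period).
- snapshot(name): name is "side" or "top"; returns the picture (384x512x3 uint8, red, green, blue); there is no depth.
- get_calibration(name): a dict with "intrinsics" (3x3 intrinsics, pixels), "R" (3x3) and "t" (3): a world point X has camera coordinates R X + t. Camera axes: x right, y down, z forward; pixel columns grow to the right and rows downward; lengths in m; the calibration is good to about 2 mm. A picture is of the moment at which its call begins. get_calibration takes no time and is no camera call.
- sign_off(): hands the job in; it is judged then, once.
The state is a dict: "time": time; "joint_positions": joint angles; "dq": joint speeds; "effort": joint torques, N m; "eef_pos": TCP position; "tcp_rot": TCP orientation; "force": force on the tool from outside, world axes, zero at the start; "wrist_torque": the same for the moment, N m; "gripper_width": finger opening in m; "gripper_force": force on a finger pad.
Only numpy, scipy, OpenCV 4.12 (cv2) and the standard library are available. Lean on these libraries where they do the work, as an engineer would, in place of code of your own. Each camera call takes 0.05 s, during which the arm holds its last target. There are 200 camera calls.

## Working session

There is one attempt and no reset: what is moved stays moved. The work goes in short steps, Python scripts to look and compute and a shell command to move; the robot and the scene stay as the last step left them, time stands still between calls to the robot, and variables do not carry over. Pictures are saved under pics/ and viewed, at most 10 in all, crops included, and the job is handed in when it is done.

```bash
mkdir -p pics
python3 - <<'E'
from station import *
import cv2,numpy as np
for n in("side","top"):
    im=snapshot(n); cv2.imwrite(f"pics/{n}0.png",im[:,:,::-1]); c=get_calibration(n); print(n,np.round(c["intrinsics"],1).tolist(),np.round(c["R"],3).tolist(),np.round(c["t"],3).tolist())
s=get_state(); print(s["time"],s["eef_pos"],s["tcp_rot"],s["gripper_width"])
E
```

```text
side [[499.5, 0.0, 253.6], [0.0, 499.5, 191.0], [0.0, 0.0, 1.0]] [[0.788, -0.616, 0.006], [-0.418, -0.541, -0.73], [0.453, 0.572, -0.683]] [-0.427, 0.333, 1.774]
top [[487.1, 0.0, 260.6], [0.0, 487.1, 195.5], [0.0, 0.0, 1.0]] [[0.024, -1.0, -0.001], [-0.99, -0.023, -0.137], [0.137, 0.004, -0.991]] [0.003, 0.589, 2.09]
0.1 [0.18806325 0.59568154 0.2305664 ] [ 1.52296527e-01  9.88334626e-01 -6.55880720e-04 -7.09899747e-05] 0.08551432555280013
```

View pics/side0.png

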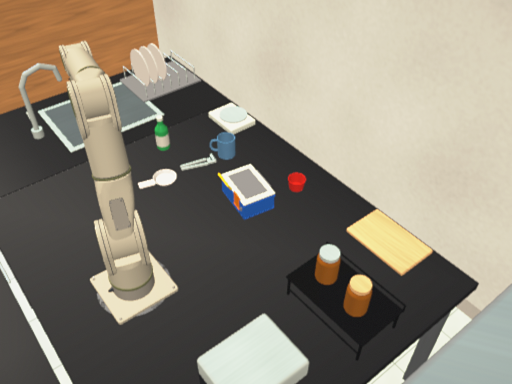

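View pics/top0.png

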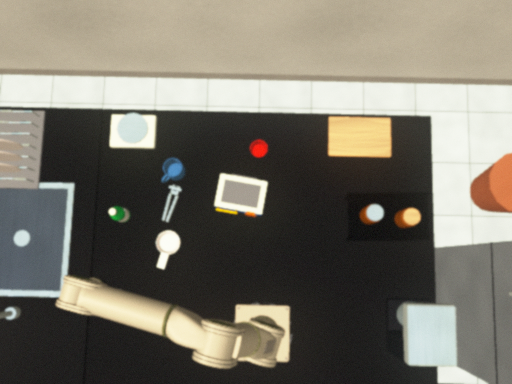

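The side view shows the box at about (247,190), with the yellow bar at (224,182) and the orange clip at (237,199). The top view shows the lid at (241,194), the bar at (227,211) and the clip at (251,214). I'll measure those next.

```bash
cat > h.py <<'E'
from station import *
import cv2,numpy as np
def ray(n,uv):
    c=get_calibration(n);R=np.array(c["R"]);t=np.array(c["t"]);K=np.array(c["intrinsics"])
    return -R.T@t, R.T@np.linalg.solve(K,[uv[0],uv[1],1])
def onz(n,uv,z):
    o,d=ray(n,uv); return o+d*(z-o[2])/d[2]
def proj(n,X):
    c=get_calibration(n);p=np.array(c["intrinsics"])@(np.array(c["R"])@X+np.array(c["t"]));return p[:2]/p[2]
def tri(a,b):
    o1,d1=ray("top",a);o2,d2=ray("side",b)
    k=np.linalg.lstsq(np.c_[d1,-d2],o2-o1,rcond=None)[0]
    p,q=o1+k[0]*d1,o2+k[1]*d2; return (p+q)/2,np.linalg.norm(p-q)
def mask(n,im,kind,roi):
    h=cv2.cvtColor(im,cv2.COLOR_RGB2HSV).astype(int);H,S,V=h[...,0],h[...,1],h[...,2]
    m={"yel":(H>=19)&(H<35)&(S>140)&(V>90),"org":(H>=3)&(H<19)&(S>140)&(V>90),"lid":(S<70)&(V>90),"blue":(H>100)&(H<130)&(S>120)}[kind]
    u0,v0,u1,v1=roi;z=np.zeros(m.shape,np.uint8);z[v0:v1,u0:u1]=m[v0:v1,u0:u1];return z
ROI={"top":(205,165,280,225),"side":(205,155,285,225)}
E
python3 - <<'E'
from h import *
ims={}
for n in("top","side"):
    im=ims[n]=snapshot(n)
    for k in("lid","yel","org"):
        m=mask(n,im,k,ROI[n]);cs,_=cv2.findContours(m,0,1);c=max(cs,key=cv2.contourArea)
        v,u=np.nonzero(m);r=cv2.minAreaRect(np.c_[u,v].astype(np.float32) if k!="lid" else cv2.convexHull(c))
        z={"lid":.088,"yel":.108,"org":.113}[k]
        b=cv2.boxPoints(r);W=np.array([onz(n,p,z)[:2] for p in b])
        print(n,k,len(u),"cen",np.round([u.mean(),v.mean()],1),np.round(onz(n,(u.mean(),v.mean()),z),3),"rect",np.round(r[0],1),np.round(onz(n,r[0],z)[:2],3),"sides",np.round(np.linalg.norm(W-np.roll(W,-1,0),axis=1),3),W.round(3).tolist())
    if n=="top":
        m=mask(n,im,"lid",ROI[n])
a=cv2.resize(ims["top"][165:225,205:280],None,fx=6,fy=6,interpolation=0);b=cv2.resize(ims["side"][160:220,210:285],None,fx=5,fy=6,interpolation=0)
cv2.imwrite("pics/c1.png",np.hstack([a[:,:400],b[:360,:375]])[:,:,::-1])
E
```

```text
top lid 1778 cen [240.6 193.1] [0.59  0.102 0.088] rect [240.5 193.2] [0.59  0.102] sides [0.159 0.217 0.158 0.215] [[0.528, 0.22], [0.686, 0.198], [0.651, -0.016], [0.495, 0.008]]
top yel 81 cen [226. 211.] [0.51  0.161 0.108] rect [225.9 211. ] [0.51  0.161] sides [0.015 0.095 0.015 0.095] [[0.51, 0.209], [0.524, 0.207], [0.51, 0.113], [0.495, 0.115]]
top org 40 cen [250.  214.2] [0.498 0.059 0.113] rect [250. 214.] [0.499 0.059] sides [0.042 0.017 0.042 0.017] [[0.507, 0.08], [0.508, 0.038], [0.491, 0.038], [0.49, 0.08]]
side lid 1408 cen [245.3 182.3] [0.586 0.111 0.088] rect [248.1 183.2] [0.591 0.099] sides [0.183 0.258 0.165 0.243] [[0.537, 0.215], [0.719, 0.234], [0.643, -0.013], [0.478, -0.02]]
side yel 44 cen [222.4 179. ] [0.511 0.166 0.108] rect [223.2 180.5] [0.508 0.156] sides [0.015 0.112 0.014 0.111] [[0.512, 0.211], [0.527, 0.213], [0.503, 0.103], [0.49, 0.101]]
side org 64 cen [236.2 199.9] [0.479 0.029 0.113] rect [236.5 200. ] [0.48  0.028] sides [0.02  0.089 0.019 0.089] [[0.499, 0.07], [0.515, 0.058], [0.461, -0.013], [0.446, -0.001]]
```

View pics/c1.png

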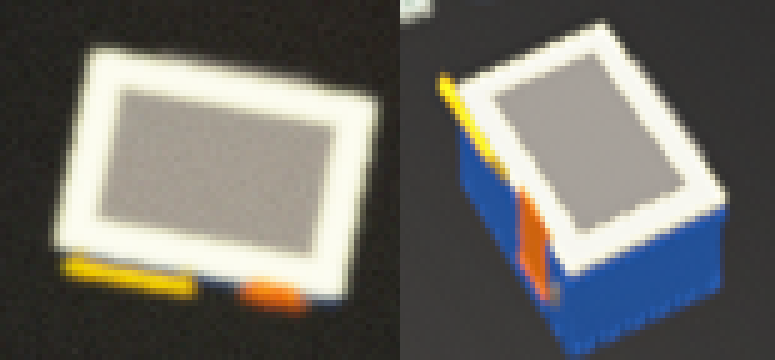

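```bash
cat >> h.py <<'E'
from scipy.spatial.transform import Rotation as Ro
O=np.array([.589,.102]);YAW=-.155
def b2w(bx,by,z):
    c,s=np.cos(YAW),np.sin(YAW);return np.array([O[0]+c*bx-s*by,O[1]+s*bx+c*by,z])
def go(*targets):
    s=get_state();R=Ro.from_quat(s["tcp_rot"]).as_matrix();p=np.array(s["eef_pos"])
    ty=np.arctan2(R[1,1],R[0,1]);c,sn=np.cos(YAW),np.sin(YAW)
    d=p[:2]-O;print("t",round(s["time"],2),"box TCP mm",np.round([1000*(c*d[0]+sn*d[1]),1000*(-sn*d[0]+c*d[1]),1000*p[2]],1),"turn left",round((ty-YAW+np.pi)%(2*np.pi)-np.pi,3),"F",np.round(s["force"],1),"w",round(s["gripper_width"],4),"gf",s["gripper_force"])
    for T in targets: print(T,"-> cm",np.round(100*R.T@(b2w(*T)-p),2))
E
python3 -c "
from h import *
go((-.048,-.055,.18))"
```

```text
t 0.2 box TCP mm [-472.3  426.   230.8] turn left 1.42 F [-0.7  0.5  0.2] w 0.0856 gf 0.0
(-0.048, -0.055, 0.18) -> cm [-49.18 -41.17   5.12]
```

```bash
python3 -m pendant '[0,-3,-2.5,0,0.11,0,-6,-5,0,0.22,0,-9,-7.5,0,0.33,0,-12,-10,0,0.44,0,-15,-12.5,0,0.55]' 20; python3 -c "
from h import *
go((-.048,-.055,.18))"
```

```text
time: 0.62
eef_pos: [0.2942, 0.4299, 0.2312]
tcp_rot: [0.417, 0.909, -0.0, -0.0]
force: [1.1, 0.4, -0.2]
gripper_width: 0.0253
gripper_force: 0.0
t 0.62 box TCP mm [-341.9  278.4  231.2] turn left 0.865 F [ 1.1  0.4 -0.2] w 0.0253 gf 0.0
(-0.048, -0.055, 0.18) -> cm [-44.    -6.3    5.11]
```

```bash
python3 -m pendant '[0,-3.5,-0.5,0,0.11,0,-7,-1,0,0.22,0,-10.5,-1.5,0,0.33,0,-14,-2,0,0.44,0,-17.5,-2.5,0,0.55]' ; python3 -c "
from h import *
go((-.048,-.055,.18))"
```

```text
time: 1.03
eef_pos: [0.39, 0.2815, 0.2314]
tcp_rot: [0.648, 0.761, 0.0, -0.0]
force: [-0.3, 1.1, 0.5]
gripper_width: -0.0001
gripper_force: 0.0
t 1.03 box TCP mm [-224.3  146.6  231.4] turn left 0.315 F [-0.3  1.1  0.5] w -0.0001 gf 0.0
(-0.048, -0.055, 0.18) -> cm [-24.63  10.53   5.13]
```

```bash
python3 -m pendant '[0,-3.5,1.5,0,0.11,0,-7,3,0,0.22,0,-10.5,4.5,0,0.315,0,-14,6,0,0.315,0,-17.5,7.5,0,0.315]' ; python3 -c "
from h import *
go((-.048,-.055,.18),(-.048,-.055,.12))"
```

```text
time: 1.45
eef_pos: [0.4928, 0.1211, 0.2315]
tcp_rot: [0.758, 0.652, 0.0, -0.0]
force: [0.0, 0.3, 0.3]
gripper_width: -0.0
gripper_force: 0.0
t 1.45 box TCP mm [-98.    4.  231.5] turn left 0.004 F [0.  0.3 0.3] w -0.0 gf 0.0
(-0.048, -0.055, 0.18) -> cm [-5.92  4.98  5.15]
(-0.048, -0.055, 0.12) -> cm [-5.93  4.97 11.15]
```

```bash
python3 -m pendant '[0,-3,2.5,0,0,0,-5.9,5,0,0,0,-5.9,5,3.5,0,0,-5.9,5,7,0,0,-5.9,5,9,0]'
python3 - <<'E'
from h import *
im=snapshot("side");cv2.imwrite("pics/c2.png",cv2.resize(im[130:230,190:290],None,fx=5,fy=5)[:,:,::-1])
go((-.048,-.055,.098))
print(proj("side",b2w(-.079,-.055,.113)),proj("side",b2w(-.048,-.055,.14)))
E
```

```text
time: 1.87
eef_pos: [0.5315, 0.0561, 0.1381]
tcp_rot: [0.759, 0.652, -0.001, -0.001]
force: [-1.5, 1.1, 0.3]
gripper_width: -0.0001
gripper_force: 0.0
t 1.92 box TCP mm [-51.5 -54.3 135.3] turn left 0.005 F [-2.2  0.2 -4. ] w -0.0001 gf 0.0
(-0.048, -0.055, 0.098) -> cm [-0.06  0.37  3.72]
[236.28958827 193.11702043] [243.19339173 185.46882492]
```

View pics/c2.png

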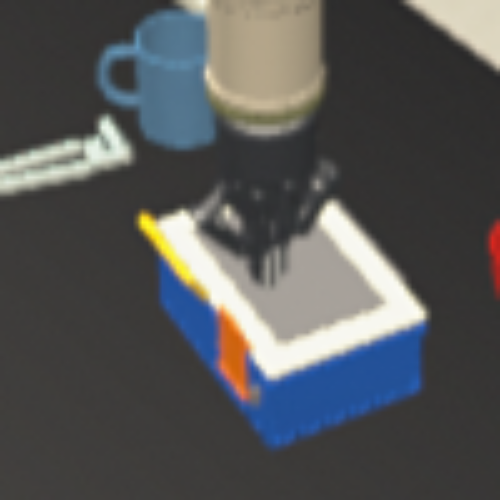

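```bash
python3 -m pendant '[0,0,0.1,1.5,0,0,0,0.1,3,0,0,0,0.1,4,0,0,0,0.1,4,0,0,0,0.1,4,0]' ; python3 -c "
from h import *
go((-.048,-.055,.098))"
```

```text
time: 2.33
eef_pos: [0.5338, 0.0569, 0.1017]
tcp_rot: [0.758, 0.652, -0.0, -0.0]
force: [-0.4, 0.1, -0.1]
gripper_width: -0.0
gripper_force: 0.0
t 2.33 box TCP mm [-47.6 -53.  101.7] turn left 0.005 F [-0.4  0.1 -0.1] w -0.0 gf 0.0
(-0.048, -0.055, 0.098) -> cm [-0.2  -0.04  0.37]
```

```bash
python3 -m pendant '[0,0.1,0,0.35,0,0,0.1,-0.8,0.35,0,0,0.1,-1.6,0.35,0,0,0.1,-2.4,0.35,0,0,0.1,-3.1,0.35,0]'
python3 - <<'E'
from h import *
im=snapshot("side");cv2.imwrite("pics/c3.png",cv2.resize(im[150:220,200:280],None,fx=6,fy=6)[:,:,::-1])
go()
E
```

```text
time: 2.75
eef_pos: [0.5023, 0.0628, 0.0981]
tcp_rot: [0.758, 0.652, 0.0, -0.0]
force: [0.4, -0.1, -0.1]
gripper_width: 0.0003
gripper_force: 0.2
t 2.8 box TCP mm [-80.7 -52.1  97.9] turn left 0.005 F [ 0.  -0.9 -0.4] w -0.0 gf 2.894657633589759e-06
```

View pics/c3.png

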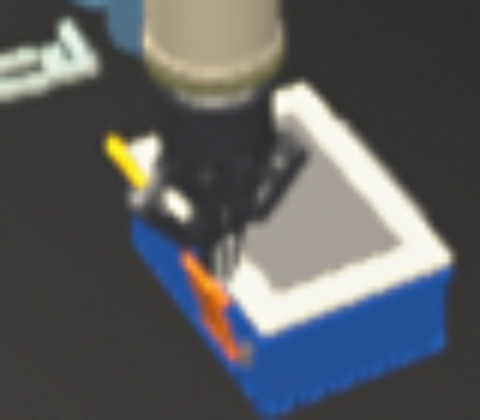

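The fingers are behind the clip, and it now leans out a little. Its top is at crop (190,258) and its hinge near (235,350). I'll continue along the arc.

```bash
python3 -m pendant '[0,0.1,-0.8,0.3,0,0,0.1,-1.5,0.6,0,0,0.1,-2.2,1.1,0,0,0.1,-2.8,1.7,0,0,0.1,-3.2,2.3,0]' && python3 -m pendant '[0,0,-0.4,0.7,0,0,0,-0.6,1.3,0,0,0,-0.7,1.9,0,0,0,-0.7,2.5,0,0,0,-0.7,2.5,0]'
python3 - <<'E'
from h import *
im=snapshot("side");cv2.imwrite("pics/c4.png",cv2.resize(im[150:220,200:280],None,fx=6,fy=6)[:,:,::-1])
go()
E
```

```text
time: 3.22
eef_pos: [0.4708, 0.0685, 0.0741]
tcp_rot: [0.758, 0.652, -0.0, -0.0]
force: [-0.0, -0.8, 0.6]
gripper_width: -0.0002
gripper_force: 0.2
time: 3.63
eef_pos: [0.4643, 0.0691, 0.0485]
tcp_rot: [0.758, 0.652, -0.001, -0.0]
force: [0.6, -0.5, -0.6]
gripper_width: 0.0002
gripper_force: 0.0
t 3.68 box TCP mm [-117.8  -51.7   49.1] turn left 0.005 F [-0.   0.3  1.3] w -0.0002 gf 0.0
```

View pics/c4.png

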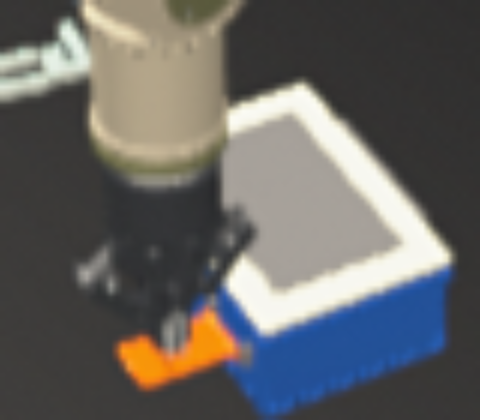

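The clip now lies about level, with its tip at crop (135,365). Next I'll rise, open the fingers and move above the bar.

```bash
python3 -m pendant '[0,0,0,-3,0,0,0,0,-6,0,0,0,0,-9,0,5,0,0,-11,0,5,0,0,-11,0]' && python3 -m pendant '[5,3,1,0,0,5,6,2,0,0,5,8,3,0,0,5,9.7,3.2,0,0,5,9.7,3.2,0,0]'
python3 - <<'E'
from h import *
im=snapshot("side");m=mask("side",im,"org",(200,150,280,225));v,u=np.nonzero(m);print(len(u),u.mean(),v.mean(),onz("side",(u.mean(),v.mean()),.046),b2w(-.113,-.055,.046))
cv2.imwrite("pics/c5.png",cv2.resize(im[140:220,200:280],None,fx=6,fy=6)[:,:,::-1])
go((-.086,.045,.098))
E
```

```text
time: 4.1
eef_pos: [0.4674, 0.0697, 0.1642]
tcp_rot: [0.758, 0.652, 0.003, 0.001]
force: [0.8, 0.1, 0.4]
gripper_width: 0.0229
gripper_force: 0.0
time: 4.52
eef_pos: [0.5112, 0.1639, 0.1591]
tcp_rot: [0.757, 0.653, -0.0, -0.0]
force: [-0.6, 0.5, -0.5]
gripper_width: 0.0503
gripper_force: 0.0
161 228.77639751552795 208.14906832298138 [0.46802993 0.0657417  0.046     ] [0.46886379 0.06510432 0.046     ]
t 4.57 box TCP mm [-86.5  46.9 159.1] turn left 0.007 F [ 0.4 -0.   0.1] w 0.05 gf 0.0
(-0.086, 0.045, 0.098) -> cm [-0.19  0.06  6.11]
```

View pics/c5.png

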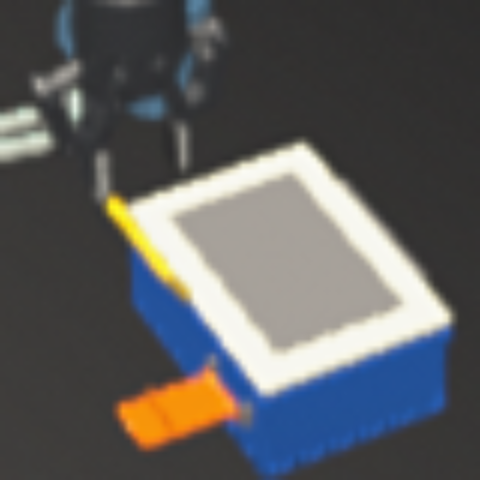

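The clip is level: its centroid is within 1 mm of where a level clip should be. The open fingers are above the yellow bar, so I'll go down and pinch it.

```bash
python3 -m pendant '[5,-0.2,0,2,0,5,-0.2,0,4,0,5,-0.2,0,5.5,0,5,-0.2,0,6,0,5,-0.2,0,6,0]' 25 && python3 -m pendant '[0,0,0,0,0,0,0,0,0,0,0,0,0,0,0,0,0,0,0,0,0,0,0,0,0]' 25
python3 - <<'E'
from h import *
go()
for a in np.arange(0,1.06,.15).tolist()+[1.047]:
    x=-.157*np.cos(a)+.024*np.sin(a)+.157;z=.157*np.sin(a)+.024*np.cos(a)-.024;print(round(a,2),"dy",round(100*x,2),"dz",round(-100*z,2))
E
```

```text
time: 4.98
eef_pos: [0.5097, 0.1572, 0.0987]
tcp_rot: [0.759, 0.652, -0.001, -0.0]
force: [-0.3, -0.4, 0.8]
gripper_width: 0.0498
gripper_force: 0.0
time: 5.4
eef_pos: [0.5098, 0.1588, 0.1007]
tcp_rot: [0.758, 0.652, -0.0, -0.001]
force: [-7.8, -1.8, 9.6]
gripper_width: 0.0087
gripper_force: 26.4
t 5.4 box TCP mm [-87.   43.9 100.7] turn left 0.005 F [-7.8 -1.8  9.6] w 0.0087 gf 26.36925369501114
0.0 dy 0.0 dz -0.0
0.15 dy 0.53 dz -2.32
0.3 dy 1.41 dz -4.53
0.45 dy 2.61 dz -6.59
0.6 dy 4.1 dz -8.45
0.75 dy 5.85 dz -10.06
0.9 dy 7.82 dz -11.39
1.05 dy 9.97 dz -12.41
1.05 dy 9.93 dz -12.4
```

```bash
python3 -m pendant '[0,0,0.1,-0.6,0,0,0,0.3,-1.4,0,0,0,0.5,-2.3,0,0,0,0.9,-3.4,0,0,0,1.4,-4.5,0]'
python3 - <<'E'
from h import *
im=snapshot("side");cv2.imwrite("pics/c6.png",cv2.resize(im[120:220,200:280],None,fx=5,fy=5)[:,:,::-1])
go()
E
```

```text
time: 5.82
eef_pos: [0.5229, 0.1567, 0.1455]
tcp_rot: [0.758, 0.652, -0.001, -0.001]
force: [-9.2, 1.0, 1.9]
gripper_width: 0.0087
gripper_force: 25.1
t 5.87 box TCP mm [-72.6  43.9 147.7] turn left 0.005 F [-17.1  -1.2   8.8] w 0.0087 gf 25.731868743896484
```

View pics/c6.png

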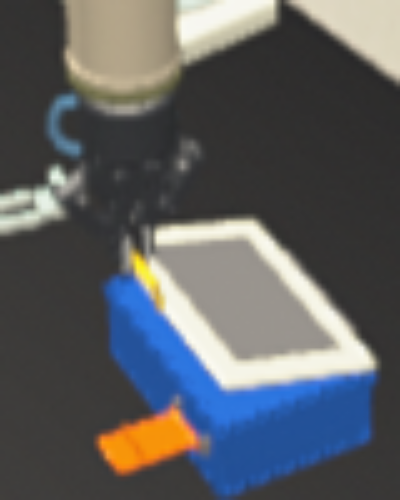

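```bash
python3 -m pendant '[0,0,0.2,-0.7,0,0,0,0.6,-1.4,0,0,0,1.1,-2.2,0,0,0,1.8,-3.1,0,0,0,2.4,-3.9,0]'; python3 -c "
from h import *
go()"
```

```text
time: 6.28
eef_pos: [0.5479, 0.1528, 0.1851]
tcp_rot: [0.758, 0.652, -0.001, -0.001]
force: [-5.2, 0.7, 0.9]
gripper_width: 0.0089
gripper_force: 24.6
t 6.28 box TCP mm [-48.5  43.8 185.1] turn left 0.005 F [-5.2  0.7  0.9] w 0.0089 gf 24.637801945209503
```

```bash
python3 -m pendant '[0,0,0.8,-0.8,0,0,0,1.7,-1.6,0,0,0,2.6,-2.3,0,0,0,3.7,-2.95,0,0,0,3.7,-2.95,0]' && python3 -m pendant '[0,0,0.6,-0.35,0,0,0,1.3,-0.7,0,0,0,2,-1,0,0,0,2,-1,0,0,0,2,-1,0]'
python3 - <<'E'
from h import *
im=snapshot("side");cv2.imwrite("pics/c7.png",cv2.resize(im[110:220,190:290],None,fx=5,fy=5)[:,:,::-1])
go()
s=get_state();d=np.array(s["eef_pos"]);p=d[:2]-O;c,sn=np.cos(YAW),np.sin(YAW);bx=c*p[0]+sn*p[1];bz=d[2]+.009
print("lid angle",np.arctan2(bz-.084,-(bx-.071))-np.arctan2(.024,.157),"r",np.hypot(bz-.084,bx-.071))
E
```

```text
time: 6.7
eef_pos: [0.587, 0.1469, 0.2169]
tcp_rot: [0.758, 0.652, 0.002, 0.001]
force: [-9.6, 0.3, 15.0]
gripper_width: 0.0085
gripper_force: 26.1
time: 7.12
eef_pos: [0.6058, 0.1439, 0.2257]
tcp_rot: [0.758, 0.652, 0.001, 0.001]
force: [-4.7, -0.5, 8.2]
gripper_width: 0.0088
gripper_force: 25.8
t 7.17 box TCP mm [ 10.   44.  225.6] turn left 0.004 F [-4.2  0.2  7.5] w 0.0085 gf 25.72514981031418
lid angle 1.0341145717911309 r 0.1625258005056329
```

View pics/c7.png

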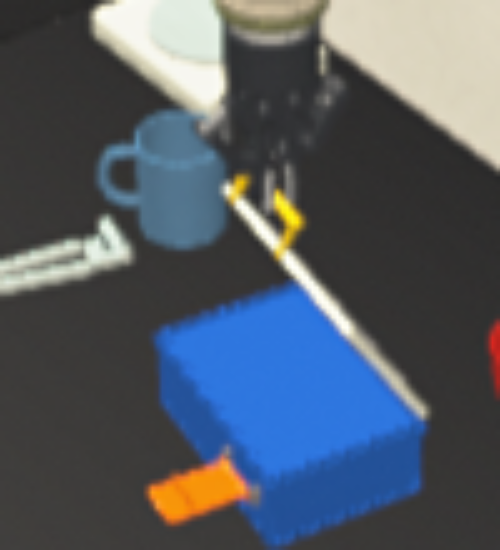

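```bash
python3 -m pendant '[0,0,0,0,0,0,0,0,0,0,0,0,0,0,0,0,0,0,0,0,0,0,0,0,0]'
python3 - <<'E'
from h import *
go()
def L(x,y,z,a):
    x-=.071;z-=.084;return b2w(.071+x*np.cos(a)+z*np.sin(a),y,.084-x*np.sin(a)+z*np.cos(a))
for a in(.9,1.03,1.17):
    print(a,*[(proj("side",L(*q,a))-[190,110])*5//1 for q in((-.072,.1,.084),(-.086,.010,.108),(-.072,-.1,.084))],[proj("top",L(*q,a)).round(1) for q in ((-.072,-.1,.088),(-.086,.01,.108))])
im=snapshot("top");m=mask("top",im,"yel",ROI["top"]);v,u=np.nonzero(m);print("top yel",len(u),u.max(),v[u>=u.max()-1].mean())
m=mask("top",im,"lid",(205,150,285,225));v,u=np.nonzero(m);r=v[(u>u.max()-8)];print("top lid right",u.max(),r.min(),r.max())
E
```

```text
time: 7.58
eef_pos: [0.6055, 0.1439, 0.2256]
tcp_rot: [0.758, 0.652, 0.001, 0.001]
force: [-4.4, -0.8, 8.1]
gripper_width: 0.0089
gripper_force: 25.7
t 7.58 box TCP mm [  9.8  44.  225.6] turn left 0.005 F [-4.4 -0.8  8.1] w 0.0089 gf 25.69167047739029
0.9 [207. 200.] [270. 234.] [328. 345.] [array([263.1, 197.4]), array([236.4, 190.1])]
1.03 [223. 185.] [291. 217.] [346. 328.] [array([263.8, 193.3]), array([237.2, 185.3])]
1.17 [243. 169.] [315. 202.] [366. 311.] [array([264.6, 188.7]), array([238.1, 179.9])]Traceback (most recent call last):
  File "<stdin>", line 7, in <module>
    return umr_maximum(a, axis, None, out, keepdims, initial, where)
ValueError: zero-size array to reduction operation maximum which has no identity
```

The picture matches a lid angle of about 1.03–1.06 rad: the lid's corner is at (228,187), against (223,185) predicted for 1.03. The arm is steady, so I'm handing in.

```bash
python3 -c "
from station import *
print(sign_off())"
```

```text
the job is handed in; nothing more can be done
None
```

I handed the job in with the clip swung open to about level and the lid held steady in the fingers at about 60 degrees (measured 1.03–1.06 rad); the sign-off returned no verdict, and I did not re-measure the bystanders' positions.

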